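Clamp an alignment post in a collet post holder

TASK

Take the brass-headed post out of the blue rack, set its steel shank upright into the collet of the post holder and push it down, gently, until its foot rests firmly on the depth stop hidden inside; then turn the hex collet nut clockwise until the collet grips the shank snugly, without overtightening, and let go. Leave the spare posts and the loose lens where they are.

Things in the scene. Friction and masses are not known exactly. Their poses are not given: they have to be found in the camera images.
- post: Post to clamp: steel shank 12 mm wide, 71 mm long, foot chamfered to 8 mm over 3 mm; square brass head 24 x 24 mm, 16 mm tall, flats along its x and y, black dot on top; 87 mm overall, about 90 g. Origin at the foot's centre, z up the shank (head from 71 to 87 mm). Starts standing in one rack hole, foot 10 mm above the table; lift 30 mm to clear the rack.
- rack: Fixed blue block, 56 mm (x) by 176 mm (y) by 40 mm tall, with three square holes 13.5 mm wide and 30 mm deep in a row along its y axis, at -60, 0 and +60 mm. Origin at the centre of its underside. Three posts of equal shape stand in it, brass, red and black heads in any order, heads up to 97 mm high.
- holder: Fixed black post holder: foot 64 x 64 x 12 mm, barrel 36 mm wide up to 46 mm, the hex nut above it from 48 to 72 mm height. Origin on the vertical collet axis at the foot's underside, z up. The bore opens upward through the nut and jaws, 14 mm wide below them. Two spring balls at 36 mm height rub lightly on the shank (a few newtons), so its weight alone need not bring it home.
- sleeve: Fixed inner sleeve of the holder carrying the hidden depth stop. Origin and axes as the holder's. The stop, and so the foot of a post fully home, lies 16 to 23 mm above the table, differing from run to run, unseen, not shown by this pose; the head's underside is then at 87 to 94 mm. The stop's tip gives 1 mm under 3 N, then is solid: press 6 to 15 N; 35 N is too much.
- collet: Fixed seat in the holder carrying three brass collet jaws inside the nut. Origin and axes as the holder's; the pose does not tell the jaws' opening. Bevelled lead-in, jaw faces from 55 to 66 mm height, at the start 0.7 to 2.2 mm clear of the shank all round. Slightly springy: together they press with about 200 N per rad of nut after touching; right is 45 to 100 N together.
- nut: Steel hex nut, 44 mm across flats, 24 mm tall. Origin on its axis at its underside (48 mm high), x square to a flat. Clockwise from above closes the jaws; stays where left. They touch the shank after 0.47 to 1.47 rad (differs from run to run). Drag 0.08 N m either way; past touch the load adds 0.3 N m per rad. Snug: load 0.08 to 0.15 N m; overtight above 0.22. Post head ends 103 to 110 mm high.
- spare_red: Spare post with a red head, same size as the post, standing in the rack. Leave alone.
- spare_black: Spare post with a black head, same size as the post, standing in the rack. Leave alone.
- lens_ring: Loose black-rimmed lens, 44 mm wide, 14 mm tall, lying on the table; origin at the centre of its underside. Leave alone.
Not all that is in view belongs to the job. Of the things shaped like the holder, the black one is meant.

How it is judged:
On the way, in this order (a step that is already met when the one before it is completed fails the run):
1. the post stands in the collet and is pressed down on the depth stop with more than 4 N (contact force between sleeve and post above 4 N and horizontal distance between post and holder below 0.0025 m and angle between post's own z axis and vertical below 0.06 rad), for 0.1 s.
2. the collet grips the seated shank (contact force between collet and post above 36 N and horizontal distance between post and holder below 0.0025 m and angle between post's own z axis and vertical below 0.06 rad), for 0.2 s.
At the end, for the whole second after the job is handed in: The post stands in the collet, within 2.5 mm of its axis and 0.06 rad of upright, its foot still touching the depth stop (within about 1 mm of fully home); the three jaws together press on the shank with more than 36 N (about 12 N each); the post is at rest and nothing is held (all of step 2 and contact force between sleeve and post above 0.05 N and contact force between the fingers and post below 0.05 N and contact force between the fingers and nut below 0.05 N and contact force between the fingers and holder below 0.05 N and linear speed of post below 0.01 m/s).
It fails at once if the collet is overtightened: the jaws together press on the shank with more than 150 N (contact force between collet and post above 150 N).
It fails at once if the post is pressed on the depth stop with more than 35 N (contact force between sleeve and post above 35 N).
It fails at once if a spare post or the loose lens is moved more than 15 mm (distance of any of spare_red, spare_black, lens_ring from where it was at the start of the episode above 0.015 m).
It also fails if it takes over 72 s, if anything falls off the work surface, if the arm or the gripper's body presses on something with over 40 N, if the wrist force passes 120 N, or if a joint passes its speed limit or range.

ROBOT

A 6-joint arm with a two-finger parallel gripper is mounted at the origin on the work surface. World frame = base frame: x ahead of the robot, y to its left, z up, the work surface at z = 0. Lengths are in m, angles in rad, forces in N, time in s.
With the tool pointing down it reaches from about 0.425 to 0.95 m from the base axis. Payload 3.5 kg.
Tool frame: the origin (TCP) lies on the centre line of the jaws, within the pads' length; the fingertips stand 11 mm ahead of it and the grasp point (between the pads) lies 8 mm behind it; y points along the fingers, x is the direction in which the jaws open and shut, and the axes are right-handed (so a half turn about y gives the same grasp; the last joint's range is limited). The gripper opens to 85 mm and grips with 20 to 120 N. Pads are 22 mm wide; open, the fingers measure 114 mm over their backs; the gripper's body (76 mm by 85 mm) begins 54 mm behind the grasp point. The pads swing forward as they close: fully open they stand 13 mm farther back than shut.
Start: joints at [1.134, 0.286, 1.577, -0, 1.279, -0.15], TCP at [0.191, 0.647, 0.242] pointing down, gripper open.
Joint ranges: [-2.77, 2.77], [-0.9, 2.22], [0.21, 2.48], [-1.53, 4.67], [0.24, 2.81], [-2.84, 2.84]. Speed limits (rad/s): [2.79, 2.79, 3.14, 3.14, 3.14, 3.14].

INTERFACE

Orientations are given as a unit quaternion [x, y, z, w].
In Python, from plant import get_state, read_camera, sign_off gives the robot as it stands.
- The arm moves only by the shell command python3 -m inch 'ROWS' [FORCE]. ROWS is JSON, a list of rows, each an object of numbers: "ax", "ay", "az": the turn, a rotation vector about the tool's x, y, z in rad; "x", "y", "z": the shift along the tool's x, y, z in mm; "hand": the closure, from -1 (fully open) to 1 (shut). In form: [{"ax": .., "ay": .., "az": .., "x": .., "y": .., "z": .., "hand": ..}, ...]. A call has 1 to 5 rows; each row shifts and turns the commanded pose from where the row before left it, along the tool's axes as they then stand; what a row does not reach is not made up. A row lasts 1/12 s, in which the tool goes at most 41.7 mm and 7.16 degrees, less where a joint would pass 70% of its speed; a pose out of reach is approached as far as the arm can. A call with a gripper value outside its range is refused whole. The fingers move at their own pace and stop on an object; FORCE is the grip in N (left out, the last holds). Time passes only in rows, so rows that do not move let the fingers close. It gives the time, the measured TCP pose, the force and the opening at its end, in the units of the state.
- get_state(): the state, without advancing time (a new reading comes with each control period).
- read_camera(name): name is "scene" or "side" or "wrist"; returns a dict with "img" (420x560x3 uint8, red, green, blue), "fov_y" (degrees; the focal length in pixels is half the picture's height over the tangent of half this angle, whatever the lens; pixels are square), "cx", "cy" (the principal point, pixels), "T" (4x4, takes a point from camera to world coordinates); the wrist camera has in their place "T_tool_cam" (4x4, takes a point from camera to tool coordinates, whose origin is the TCP and whose axes are the tool frame's). Camera axes: x right, y down, z forward; pixel columns grow to the right and rows downward; lengths in m; the calibration is good to about 2 mm. A picture is of the moment at which its call begins: read the wrist's pose just before it. There is no depth.
- sign_off(): hands the job in, once; it reports no verdict.
The state is a dict: "time": time; "qpos": joint angles; "dq": joint speeds; "joint_efforts": joint torques, N m; "eef_pos": TCP position; "tcp_rot": TCP orientation; "contact_force": force on the tool from outside, world axes, zero at the start; "wrist_torque": the same for the moment, N m; "opening": opening from 0.0 (shut) to 1.0 (fully open).
Only numpy, scipy, OpenCV 4.12 (cv2) and the standard library are available. Lean on these libraries where they do the work, as an engineer would, in place of code of your own. Each camera call takes 0.05 s, during which the arm holds its last target. There are 200 camera calls.

## Working session

There is one attempt and no reset: what is moved stays moved. The work goes in short steps, Python scripts to look and compute and a shell command to move; the robot and the scene stay as the last step left them, time stands still between calls to the robot, and variables do not carry over. Pictures are saved under pics/ and viewed, about 8 in all and at most 12, crops included, and the job is handed in when it is done.

```bash
ls; mkdir -p pics; python3 - <<'E'
from plant import get_state, read_camera
import cv2
s=get_state();print(s)
for n in("scene","side"):
    c=read_camera(n);cv2.imwrite(f"pics/{n}0.png",cv2.resize(c["img"][:,:,::-1],None,fx=1.4,fy=1.4))
    print(n,c["fov_y"],c["cx"],c["cy"],c["T"])
E
```

```text
pics
{'time': 0.0, 'qpos': array([ 1.13399842e+00,  2.87183558e-01,  1.57815527e+00,  1.32634958e-05,
        1.27862705e+00, -1.50038706e-01]), 'dq': array([-7.12995559e-04, -4.28507828e-04, -8.90343889e-04, -9.06844631e-05,
        1.18323285e-03,  1.21401089e-03]), 'joint_efforts': array([-2.50915737e-04, -4.05982876e+01, -2.92627949e+01, -1.25187598e-04,
        5.88001116e-03,  8.79001192e-06]), 'eef_pos': array([0.19064553, 0.64686295, 0.24094699]), 'tcp_rot': array([ 0.5667066 ,  0.42268189, -0.42416524, -0.56592181]), 'contact_force': array([-0.19584964, -0.27285867, -0.21057141]), 'wrist_torque': array([-0.007008  , -0.03195115, -0.02316068]), 'opening': 1.0007050129228128}
scene 48.08315123295516 273.42160283816963 208.79718671520519 [[-0.64601907  0.50616172 -0.5713665   1.03428912]
 [ 0.76315277  0.44401069 -0.46952355  0.33354076]
 [ 0.01603799 -0.73936109 -0.67311809  0.58175397]
 [ 0.          0.          0.          1.        ]]
side 57.51867396836899 276.3236674701188 210.38462527646666 [[-0.99986886  0.00901359  0.0134544   0.575937  ]
 [-0.00357871  0.68727788 -0.72638579  0.4489552 ]
 [-0.01579425 -0.72633868 -0.68715549  0.54074618]
 [ 0.          0.          0.          1.        ]]
```

View pics/scene0.png

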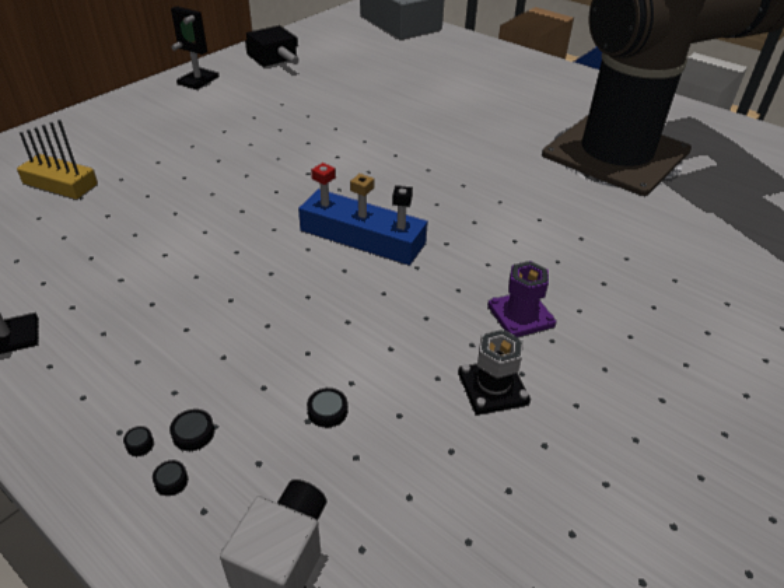

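View pics/side0.png

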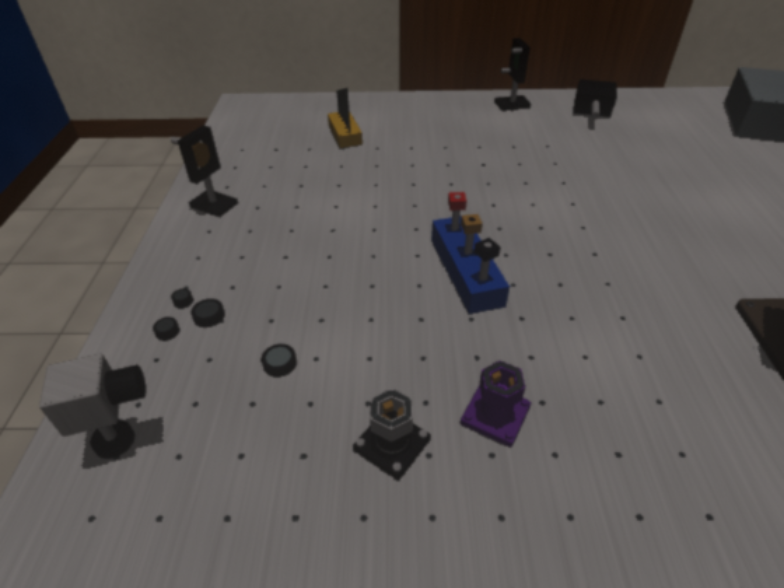

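The pictures show the rack with red, brass (scene ≈(362,180), side ≈(472,219)) and black heads. The black holder's nut top is at scene ≈(501,345), side ≈(391,405) on the 1.4x pictures. Next I intersect these with the known heights.

```bash
cat > h.py <<'E'
from plant import get_state, read_camera
import numpy as np, cv2
from scipy.spatial.transform import Rotation as R
def ray(c,u,v,T=None):
    f=c["img"].shape[0]/2/np.tan(np.radians(c["fov_y"]/2)); T=c["T"] if T is None else T
    return T[:3,3], T[:3,:3]@np.array([(u-c["cx"])/f,(v-c["cy"])/f,1])
def onz(o,d,z): return o+d*(z-o[2])/d[2]
def tool():
    s=get_state();T=np.eye(4);T[:3,:3]=R.from_quat(s["tcp_rot"]).as_matrix();T[:3,3]=s["eef_pos"];return T
E
python3 - <<'E'
from h import *
A={"scene":dict(red=(323,169),brass=(362,180),black=(402,190),nut=(501,345),lens=(327,404)),"side":dict(red=(457,196),brass=(472,219),black=(487,245),nut=(391,405),lens=(279,357))}
for n in A:
    c=read_camera(n)
    for k,(u,v) in A[n].items():
        print(n,k,onz(*ray(c,u/1.4,v/1.4),{"nut":.072,"lens":.014}.get(k,.097)).round(4))
T=tool();print(T.round(3));print(read_camera("wrist")["T_tool_cam"])
E
```

```text
scene red [ 0.4851 -0.2286  0.097 ]
scene brass [ 0.4702 -0.1704  0.097 ]
scene black [ 0.4532 -0.115   0.097 ]
scene nut [0.5822 0.1259 0.072 ]
scene lens [0.7284 0.0078 0.014 ]
side red [ 0.4808 -0.2325  0.097 ]
side brass [ 0.465  -0.1736  0.097 ]
side black [ 0.4518 -0.1142  0.097 ]
side nut [0.5802 0.1215 0.072 ]
side lens [0.7238 0.0066 0.014 ]
[[ 0.283 -0.001 -0.959  0.191]
 [ 0.959 -0.001  0.283  0.647]
 [-0.001 -1.     0.     0.241]
 [ 0.     0.     0.     1.   ]]
[[ 9.99999234e-01 -1.30845648e-04 -1.23040953e-03 -3.15197775e-04]
 [ 1.14695761e-03 -2.75062154e-01  9.61425762e-01 -1.32372913e-01]
 [-4.64237472e-04 -9.61426437e-01 -2.75061793e-01  7.05814734e-02]
 [ 0.00000000e+00  0.00000000e+00  0.00000000e+00  1.00000000e+00]]
```

```bash
R='-'; 
python3 -m inch '[{"x":-24,"y":2.5,"z":-32},{"x":-24,"y":2.5,"z":-32},{"x":-24,"y":2.5,"z":-32},{"x":-24,"y":2.5,"z":-32},{"x":-24,"y":2.5,"z":-32}]' 30
python3 -m inch '[{"x":-24,"y":2.5,"z":-32},{"x":-24,"y":2.5,"z":-32},{"x":-24,"y":2.5,"z":-32},{"x":-24,"y":2.5,"z":-32},{"x":-24,"y":2.5,"z":-32}]'
python3 -m inch '[{"x":-24,"y":2.5,"z":-32},{"x":-24,"y":2.5,"z":-32},{"x":-24,"y":2.5,"z":-32},{"x":-24,"y":2.5,"z":-32},{"x":-24,"y":2.5,"z":-32}]'
python3 -m inch '[{"ay":0.12},{"ay":0.12},{"ay":0.12},{"ay":0.12},{"ay":0.12}]'
python3 -m inch '[{"ay":0.12},{"ay":0.12},{"ay":0.12},{"ay":0.066},{}]'
cat >> h.py <<'E'
def to(p,az=None):
    "shift in mm along tool axes to world p; ay turn to azimuth az (deg)"
    T=tool();a=np.degrees(np.arctan2(T[1,0],T[0,0]))
    print("pos",T[:3,3].round(4),"az",a.round(2),"tilt y",T[:3,1].round(4),"shift",(T[:3,:3].T@(np.array(p)-T[:3,3])*1e3).round(1),"" if az is None else f"ay {np.radians(a-az):.4f}")
def wshot(name,fx=1.4):
    T=tool();c=read_camera("wrist");cv2.imwrite(name,cv2.resize(c["img"][:,:,::-1],None,fx=fx,fy=fx,interpolation=cv2.INTER_CUBIC))
    c["T"]=T@c["T_tool_cam"];np.save("last.npy",dict(c),allow_pickle=True);return c
def last(): return np.load("last.npy",allow_pickle=True).item()
E
python3 -c "
from h import *
to([.581,.1235,.2],14.7);wshot('pics/w1.png')"
```

```text
pos [0.1908 0.6472 0.2416] az 73.57 tilt y [-5.0e-04 -1.1e-03 -1.0e+00] shift [-391.9   42.  -522.4] ay 1.0275validation failed for argument at $[0]...
validation failed for argument at $[0]...
validation failed for argument at $[0]...
validation failed for argument at $[0]...
validation failed for argument at $[0]...
```

View pics/w1.png

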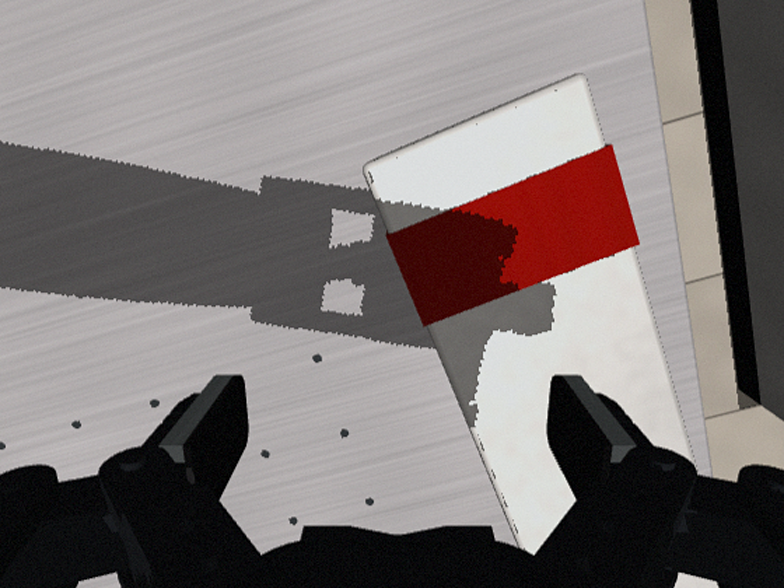

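The moves were refused because every row needs all its keys. I used up one picture; it shows only the start pose, a red and white box.

```bash
python3 -m inch '[{"ax":0,"ay":0,"az":0,"x":-24,"y":2.5,"z":-32,"hand":-1},{"ax":0,"ay":0,"az":0,"x":-24,"y":2.5,"z":-32,"hand":-1},{"ax":0,"ay":0,"az":0,"x":-24,"y":2.5,"z":-32,"hand":-1},{"ax":0,"ay":0,"az":0,"x":-24,"y":2.5,"z":-32,"hand":-1},{"ax":0,"ay":0,"az":0,"x":-24,"y":2.5,"z":-32,"hand":-1}]' 30
python3 -m inch '[{"ax":0,"ay":0,"az":0,"x":-24,"y":2.5,"z":-32,"hand":-1},{"ax":0,"ay":0,"az":0,"x":-24,"y":2.5,"z":-32,"hand":-1},{"ax":0,"ay":0,"az":0,"x":-24,"y":2.5,"z":-32,"hand":-1},{"ax":0,"ay":0,"az":0,"x":-24,"y":2.5,"z":-32,"hand":-1},{"ax":0,"ay":0,"az":0,"x":-24,"y":2.5,"z":-32,"hand":-1}]' 
python3 -m inch '[{"ax":0,"ay":0,"az":0,"x":-24,"y":2.5,"z":-32,"hand":-1},{"ax":0,"ay":0,"az":0,"x":-24,"y":2.5,"z":-32,"hand":-1},{"ax":0,"ay":0,"az":0,"x":-24,"y":2.5,"z":-32,"hand":-1},{"ax":0,"ay":0,"az":0,"x":-24,"y":2.5,"z":-32,"hand":-1},{"ax":0,"ay":0,"az":0,"x":-24,"y":2.5,"z":-32,"hand":-1}]' 
python3 -m inch '[{"ax":0,"ay":0.12,"az":0,"x":0,"y":0,"z":0,"hand":-1},{"ax":0,"ay":0.12,"az":0,"x":0,"y":0,"z":0,"hand":-1},{"ax":0,"ay":0.12,"az":0,"x":0,"y":0,"z":0,"hand":-1},{"ax":0,"ay":0.12,"az":0,"x":0,"y":0,"z":0,"hand":-1},{"ax":0,"ay":0.12,"az":0,"x":0,"y":0,"z":0,"hand":-1}]' 
python3 -m inch '[{"ax":0,"ay":0.12,"az":0,"x":0,"y":0,"z":0,"hand":-1},{"ax":0,"ay":0.12,"az":0,"x":0,"y":0,"z":0,"hand":-1},{"ax":0,"ay":0.12,"az":0,"x":0,"y":0,"z":0,"hand":-1},{"ax":0,"ay":0.066,"az":0,"x":0,"y":0,"z":0,"hand":-1},{"ax":0,"ay":0,"az":0,"x":0,"y":0,"z":0,"hand":-1}]' 
python3 -c "
from h import *
to([.581,.1235,.2],14.7);wshot('pics/w2.png')"
```

```text
time: 0.72
eef_pos: [0.3111, 0.4856, 0.2297]
tcp_rot: [0.566, 0.424, -0.424, -0.566]
contact_force: [0.5, 0.3, -0.3]
opening: 1.0
time: 1.13
eef_pos: [0.4307, 0.325, 0.2175]
tcp_rot: [0.566, 0.424, -0.423, -0.566]
contact_force: [-0.3, -0.5, -0.1]
opening: 1.001
time: 1.55
eef_pos: [0.5504, 0.1645, 0.2049]
tcp_rot: [0.566, 0.424, -0.423, -0.566]
contact_force: [-0.0, 0.5, 0.2]
opening: 1.004
time: 1.97
eef_pos: [0.5495, 0.1661, 0.2047]
tcp_rot: [-0.667, -0.235, 0.235, 0.667]
contact_force: [-0.5, 0.8, 1.2]
opening: 1.002
time: 2.38
eef_pos: [0.5494, 0.1663, 0.2048]
tcp_rot: [0.701, 0.091, -0.091, -0.701]
contact_force: [0.3, 0.4, 0.1]
opening: 1.002
pos [0.5494 0.1663 0.2048] az 14.72 tilt y [-0. -0. -1.] shift [ 19.7   4.8 -49.4] ay 0.0004
```

View pics/w2.png

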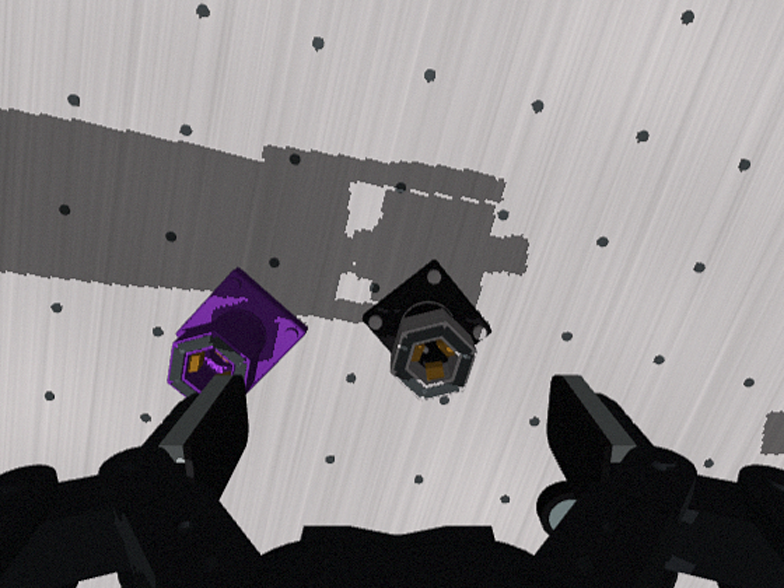

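Wrist view: the black holder's nut top is near (433,357), with the purple decoy at (210,360). I'll enlarge the nut for its centre and yaw.

```bash
python3 -c "
from h import *
c=last();u,v=309,255
print(onz(*ray(c,u,v),.072))
i=c['img'][205:300,255:365,::-1];cv2.imwrite('pics/w2c.png',cv2.resize(i,None,fx=6,fy=6,interpolation=cv2.INTER_CUBIC))"
```

```text
[0.57901987 0.12845284 0.072     ]
```

View pics/w2c.png

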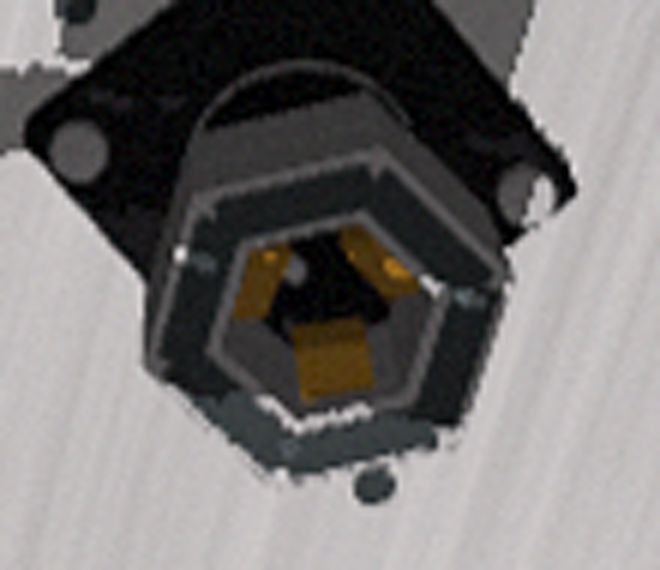

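```bash
python3 -c "
from h import *
c=last()
P=np.array([(200,207),(378,160),(507,275),(458,440),(278,475),(150,360)])/6+[255-.42,205-.42]
W=np.array([onz(*ray(c,*p),.072) for p in P]);print(W.round(4));m=W.mean(0);print(m,np.linalg.norm(W-m,axis=1).round(4))
a=np.degrees(np.arctan2(*(W-m)[:,1::-1].T));print(a%60)
to([.4675,-.172,.20])
"
```

```text
[[0.5595 0.1372 0.072 ]
 [0.58   0.1493 0.072 ]
 [0.6008 0.1382 0.072 ]
 [0.6015 0.1138 0.072 ]
 [0.5795 0.1026 0.072 ]
 [0.5586 0.1146 0.072 ]]
[0.57999837 0.12593819 0.072     ] [0.0234 0.0233 0.0242 0.0247 0.0233 0.0242]
[31.30249591 29.91629621 30.51838653 30.49376447 28.86165641 27.99543386]
pos [0.5494 0.1663 0.2048] az 14.87 tilt y [-0. -0. -1.] shift [-166.     4.8 -306. ]
```

Nut centre is about (0.580, 0.126) and its flat normals are at about 0° mod 60. Now I go above the brass post.

```bash
python3 -m inch '[{"ax":0,"ay":0,"az":0,"x":-16.6,"y":0,"z":-30.6,"hand":-1},{"ax":0,"ay":0,"az":0,"x":-16.6,"y":0,"z":-30.6,"hand":-1},{"ax":0,"ay":0,"az":0,"x":-16.6,"y":0,"z":-30.6,"hand":-1},{"ax":0,"ay":0,"az":0,"x":-16.6,"y":0,"z":-30.6,"hand":-1},{"ax":0,"ay":0,"az":0,"x":-16.6,"y":0,"z":-30.6,"hand":-1}]'
python3 -m inch '[{"ax":0,"ay":0,"az":0,"x":-16.6,"y":0,"z":-30.6,"hand":-1},{"ax":0,"ay":0,"az":0,"x":-16.6,"y":0,"z":-30.6,"hand":-1},{"ax":0,"ay":0,"az":0,"x":-16.6,"y":0,"z":-30.6,"hand":-1},{"ax":0,"ay":0,"az":0,"x":-16.6,"y":0,"z":-30.6,"hand":-1},{"ax":0,"ay":0,"az":0,"x":-16.6,"y":0,"z":-30.6,"hand":-1}]'
python3 -c "
from h import *
to([.4675,-.172,.2],14.7);wshot('pics/w3.png')"
```

```text
time: 2.85
eef_pos: [0.5077, -0.004, 0.205]
tcp_rot: [0.701, 0.092, -0.092, -0.701]
contact_force: [-0.1, -0.2, 0.4]
opening: 1.001
time: 3.27
eef_pos: [0.4664, -0.1734, 0.2051]
tcp_rot: [0.701, 0.092, -0.092, -0.701]
contact_force: [0.4, 0.6, 0.0]
opening: 1.0
pos [ 0.4664 -0.1734  0.2051] az 14.91 tilt y [ 7.e-04 -3.e-04 -1.e+00] shift [1.4 5.1 1.1] ay 0.0036
```

View pics/w3.png

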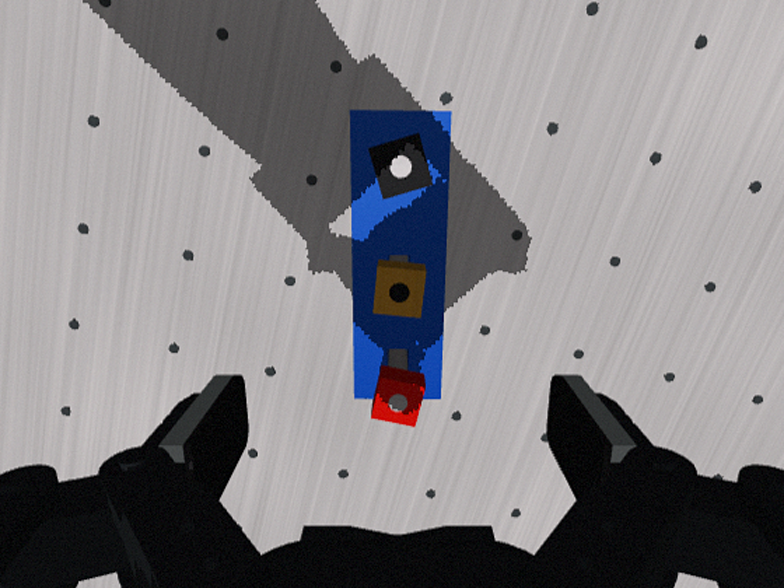

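Brass head: dot at (399,291), square turned about 5° clockwise relative to the tool. Red is at the bottom, (398,400); black is at the top, (400,165).

```bash
python3 -c "
from h import *
c=last()
hsv=cv2.cvtColor(c['img'],cv2.COLOR_RGB2HSV);m=cv2.inRange(hsv,(12,90,60),(30,255,255));n,l,s,ce=cv2.connectedComponentsWithStats(m);k=1+s[1:,4].argmax();print(s[k],ce[k])
pts=np.argwhere((l==k)|0)[:,::-1].astype(np.float32);print(cv2.minAreaRect(pts))
p=onz(*ray(c,399/1.4,291.5/1.4),.097);print(p)
to([p[0],p[1],.097],9.6)"
```

```text
[ 266  190   38   37 1003] [284.76470588 207.66400798]
((284.8975830078125, 207.12705993652344), (34.946800231933594, 35.39947509765625), 5.194429397583008)
[ 0.46609971 -0.172169    0.097     ]
pos [ 0.4656 -0.1786  0.2054] az 14.69 tilt y [-0.    -0.005 -1.   ] shift [  2.3 108.3   6.6] ay 0.0888
```

```bash
python3 -m inch '[{"ax":0,"ay":0.088,"az":0,"x":0,"y":0,"z":5,"hand":-1},{"ax":0,"ay":0,"az":0,"x":0,"y":20,"z":0,"hand":-1},{"ax":0,"ay":0,"az":0,"x":0,"y":20,"z":0,"hand":-1},{"ax":0,"ay":0,"az":0,"x":0,"y":0,"z":0,"hand":-1},{"ax":0,"ay":0,"az":0,"x":0,"y":0,"z":0,"hand":-1}]'
python3 -c "
from h import *
c=wshot('pics/w4.png')
hsv=cv2.cvtColor(c['img'],cv2.COLOR_RGB2HSV);m=cv2.inRange(hsv,(12,90,60),(30,255,255));n,l,s,ce=cv2.connectedComponentsWithStats(m);k=1+s[1:,4].argmax();print(s[k],ce[k])
pts=np.argwhere((l==k)|0)[:,::-1].astype(np.float32);print(cv2.minAreaRect(pts))
g=cv2.cvtColor(c['img'],cv2.COLOR_RGB2GRAY)
x,y,w,h=s[k][:4];d=(l[y:y+h,x:x+w]!=k).astype(np.uint8);n,L,S,C=cv2.connectedComponentsWithStats(d)
for j in range(1,n):
  if S[j,4]>15: 
    u,v=C[j]+[x,y];print(S[j],u,v,onz(*ray(c,u,v),.097))
to([.4661,-.1722,.083],9.6)"
```

```text
time: 3.73
eef_pos: [0.4651, -0.1665, 0.1639]
tcp_rot: [-0.704, -0.06, 0.061, 0.705]
contact_force: [-0.0, -0.8, 0.5]
opening: 0.997
[ 265  213   42   46 1613] [285.22070676 235.51022939]
((285.5, 235.5), (45.0, 41.0), 90.0)
[28  0 14  7 22] 301.5909090909091 214.04545454545453 [ 0.47254152 -0.15536998  0.097     ]
[ 12  19  17  17 226] 285.2300884955752 239.89823008849558 [ 0.46599938 -0.1725563   0.097     ]
[41 19  1 27 27] 306.0 245.0 [ 0.47857951 -0.17361611  0.097     ]
pos [ 0.4659 -0.1669  0.1652] az 9.8 tilt y [-1.e-04  1.e-04 -1.e+00] shift [-0.7 82.2 -5.2] ay 0.0035
```

```bash
python3 -m inch '[{"ax":0,"ay":0,"az":0,"x":-0.5,"y":22,"z":-5.6,"hand":-1},{"ax":0,"ay":0,"az":0,"x":0,"y":30,"z":0,"hand":-1},{"ax":0,"ay":0,"az":0,"x":0,"y":30,"z":0,"hand":-1},{"ax":0,"ay":0,"az":0,"x":0,"y":0,"z":0,"hand":-1},{"ax":0,"ay":0,"az":0,"x":0,"y":0,"z":0,"hand":-1}]'
python3 -c "
from h import *
to([.4659,-.1725,.083],9.6)"
python3 -m inch '[{"ax":0,"ay":0,"az":0,"x":0,"y":0,"z":0,"hand":0.5},{"ax":0,"ay":0,"az":0,"x":0,"y":0,"z":0,"hand":1},{"ax":0,"ay":0,"az":0,"x":0,"y":0,"z":0,"hand":1},{"ax":0,"ay":0,"az":0,"x":0,"y":0,"z":0,"hand":1},{"ax":0,"ay":0,"az":0,"x":0,"y":0,"z":0,"hand":1}]' 60
python3 -m inch '[{"ax":0,"ay":0,"az":0,"x":0,"y":0,"z":0,"hand":1},{"ax":0,"ay":0,"az":0,"x":0,"y":0,"z":0,"hand":1},{"ax":0,"ay":0,"az":0,"x":0,"y":0,"z":0,"hand":1},{"ax":0,"ay":0,"az":0,"x":0,"y":0,"z":0,"hand":1},{"ax":0,"ay":0,"az":0,"x":0,"y":0,"z":0,"hand":1}]'
python3 -c "
from h import *
to([.4659,-.1725,.083],9.6);s=get_state();print(s['contact_force'],s['wrist_torque'])"
```

```text
time: 4.2
eef_pos: [0.466, -0.1723, 0.0828]
tcp_rot: [-0.704, -0.06, 0.061, 0.705]
contact_force: [0.3, -0.5, 0.2]
opening: 1.0
pos [ 0.466  -0.1723  0.0828] az 9.78 tilt y [-0.0017  0.001  -1.    ] shift [-0.1 -0.2 -0.2] ay 0.0031
time: 4.62
eef_pos: [0.4668, -0.173, 0.084]
tcp_rot: [0.705, 0.061, -0.059, -0.704]
contact_force: [0.5, 0.7, 0.8]
opening: 0.296
time: 5.03
eef_pos: [0.4669, -0.1731, 0.084]
tcp_rot: [0.705, 0.06, -0.06, -0.704]
contact_force: [-0.5, 0.6, 6.7]
opening: 0.267
pos [ 0.4669 -0.1731  0.084 ] az 9.74 tilt y [ 1.4e-03 -9.0e-04 -1.0e+00] shift [-0.9  1.   0.8] ay 0.0025
[-0.46130543  0.58111468  6.67311458] [ 0.1175745   0.17081217 -0.00748602]
```

```bash
python3 -m inch '[{"ax":0,"ay":0,"az":0,"x":0,"y":-5,"z":0,"hand":1},{"ax":0,"ay":0,"az":0,"x":0,"y":-15,"z":0,"hand":1},{"ax":0,"ay":0,"az":0,"x":0,"y":-25,"z":0,"hand":1},{"ax":0,"ay":0,"az":0,"x":0,"y":-30,"z":0,"hand":1},{"ax":0,"ay":0,"az":0,"x":0,"y":-25,"z":0,"hand":1}]'
python3 -m inch '[{"ax":0,"ay":0,"az":0,"x":8,"y":0,"z":14,"hand":1},{"ax":0,"ay":0,"az":0,"x":17,"y":0,"z":29,"hand":1},{"ax":0,"ay":0,"az":0,"x":17,"y":0,"z":29,"hand":1},{"ax":0,"ay":0,"az":0,"x":17,"y":0,"z":29,"hand":1},{"ax":0,"ay":0,"az":0,"x":17,"y":0,"z":29,"hand":1}]'
python3 -m inch '[{"ax":0,"ay":0,"az":0,"x":17,"y":0,"z":29,"hand":1},{"ax":0,"ay":0,"az":0,"x":17,"y":0,"z":29,"hand":1},{"ax":0,"ay":0,"az":0,"x":17,"y":0,"z":29,"hand":1},{"ax":0,"ay":0,"az":0,"x":17,"y":0,"z":29,"hand":1},{"ax":0,"ay":0,"az":0,"x":10,"y":0,"z":16,"hand":1}]'
python3 -m inch '[{"ax":0,"ay":0,"az":0,"x":8,"y":0,"z":13,"hand":1},{"ax":0,"ay":0,"az":0,"x":0,"y":0,"z":0,"hand":1},{"ax":0,"ay":0,"az":0,"x":0,"y":0,"z":0,"hand":1},{"ax":0,"ay":0,"az":0,"x":0,"y":0,"z":0,"hand":1},{"ax":0,"ay":0,"az":0,"x":0,"y":0,"z":0,"hand":1}]'
python3 -c "
from h import *
to([.580,.126,.183]);s=get_state();print(s['contact_force'],s['wrist_torque'],s['opening'])
a=read_camera('scene');b=read_camera('side')
# crop around holder
ims=[]
for c in (a,b):
    M=np.linalg.inv(c['T'])@np.array([.58,.126,.1,1]);f=210/np.tan(np.radians(c['fov_y']/2));u,v=int(c['cx']+f*M[0]/M[2]),int(c['cy']+f*M[1]/M[2])
    x0,y0=u-40,v-70;print(x0,y0);i=c['img'][y0:y0+120,x0:x0+80,::-1];ims.append(cv2.resize(i,None,fx=5,fy=5,interpolation=cv2.INTER_CUBIC))
cv2.imwrite('pics/ins.png',np.hstack(ims));np.save('ab.npy',[a,b],allow_pickle=True)"
```

```text
time: 5.45
eef_pos: [0.4658, -0.1724, 0.1837]
tcp_rot: [-0.704, -0.06, 0.06, 0.705]
contact_force: [0.4, -0.4, 0.1]
opening: 0.269
time: 5.87
eef_pos: [0.5189, -0.0302, 0.1824]
tcp_rot: [-0.704, -0.06, 0.06, 0.705]
contact_force: [0.8, -0.0, -0.5]
opening: 0.269
time: 6.28
eef_pos: [0.5737, 0.1147, 0.1822]
tcp_rot: [-0.704, -0.06, 0.061, 0.705]
contact_force: [-0.7, -0.9, -1.1]
opening: 0.267
time: 6.7
eef_pos: [0.579, 0.1247, 0.1826]
tcp_rot: [0.705, 0.059, -0.06, -0.704]
contact_force: [0.0, -0.0, -0.6]
opening: 0.265
pos [0.579  0.1247 0.1826] az 9.66 tilt y [-7.e-04 -4.e-04 -1.e+00] shift [ 1.2 -0.4  1.2] 
[ 0.01046367 -0.04056006 -0.60662056] [-0.01197448  0.08852354 -0.00074383] 0.2653333688668746
321 162
239 210
```

View pics/ins.png

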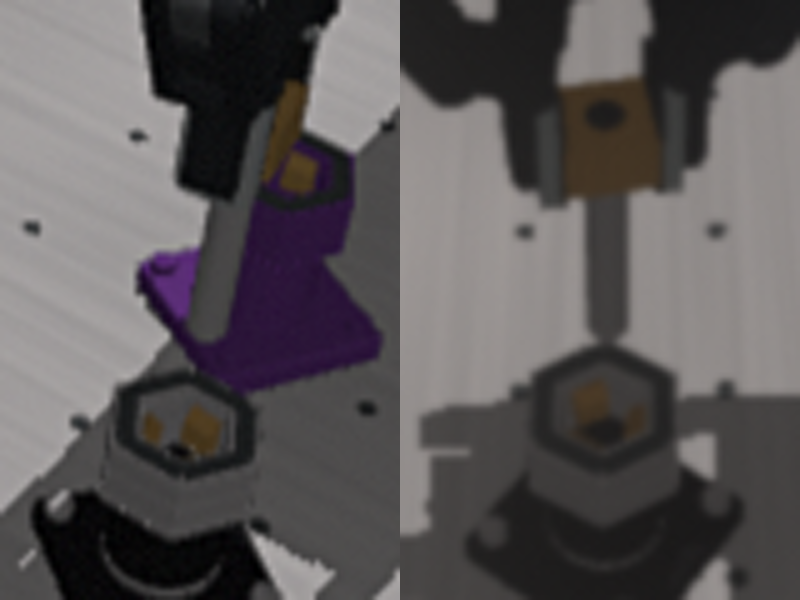

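Both views: the post hangs upright in the pads. Its foot is at crop (208,335) in scene and (206,335) in side; nut top centres are at (184,420) and (204,408). Next I compare them in world coordinates.

```bash
python3 -c "
from h import *
ab=np.load('ab.npy',allow_pickle=True)
for c,o,f,n in zip(ab,[(321,162),(239,210)],[(208,335),(206,335)],[(184,420),(204,407.5)]):
    q=lambda p:np.array(p)/5+o-.4
    a=onz(*ray(c,*q(f)),.1086);b=onz(*ray(c,*q(n)),.072);print('foot',a.round(4),'nut',b.round(4),'need',(b-a)[:2].round(4))
to([.580,.126,.183])"
```

```text
foot [0.5809 0.1264 0.1086] nut [0.5813 0.1244 0.072 ] need [ 0.0004 -0.002 ]
foot [0.5791 0.126  0.1086] nut [0.58   0.1247 0.072 ] need [ 0.0009 -0.0014]
pos [0.5792 0.1247 0.1828] az 9.65 tilt y [-2.e-04 -2.e-04 -1.e+00] shift [ 1.  -0.2  1.1]
```

```bash
python3 -m inch '[{"ax":0,"ay":0,"az":0,"x":0.8,"y":15,"z":0,"hand":1},{"ax":0,"ay":0,"az":0,"x":0,"y":20,"z":0,"hand":1},{"ax":0,"ay":0,"az":0,"x":0,"y":0,"z":0,"hand":1},{"ax":0,"ay":0,"az":0,"x":0,"y":0,"z":0,"hand":1},{"ax":0,"ay":0,"az":0,"x":0,"y":0,"z":0,"hand":1}]'
python3 -c "
from h import *
to([.580,.126,.183]);s=get_state();print(s['contact_force'],s['wrist_torque'],s['opening'])
a=read_camera('scene');b=read_camera('side')
ims=[]
for c,(x0,y0) in zip((a,b),[(330,217),(252,258)]):
    i=c['img'][y0:y0+60,x0:x0+55,::-1];ims.append(cv2.resize(i,None,fx=7,fy=8,interpolation=cv2.INTER_CUBIC))
cv2.imwrite('pics/ins2.png',np.hstack(ims));np.save('ab.npy',[a,b],allow_pickle=True)"
```

```text
time: 7.22
eef_pos: [0.5805, 0.1256, 0.1486]
tcp_rot: [0.705, 0.06, -0.06, -0.705]
contact_force: [0.5, -0.3, -1.0]
opening: 0.269
pos [0.5805 0.1256 0.1486] az 9.71 tilt y [ 8.e-04 -0.e+00 -1.e+00] shift [ -0.4 -34.4   0.5] 
[ 0.50398154 -0.34380408 -1.01225967] [ 0.07102522 -0.00964923 -0.05639842] 0.2692756662926215
```

View pics/ins2.png

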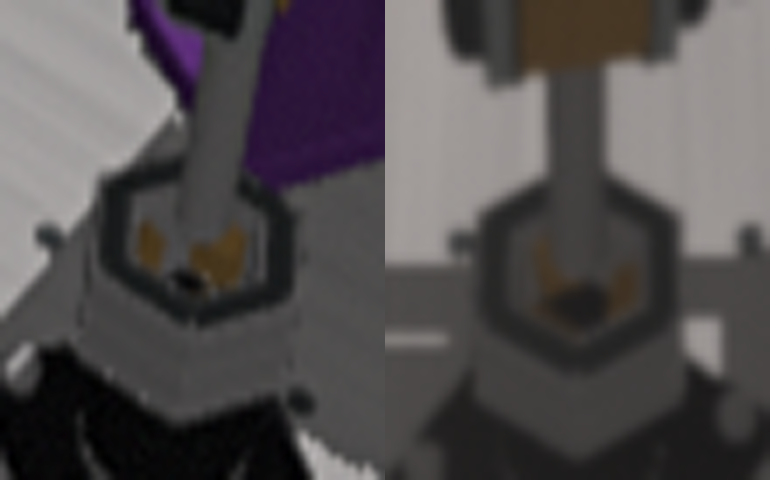

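```bash
python3 -c "
from h import *
ab=np.load('ab.npy',allow_pickle=True)
for c,o,f,n in zip(ab,[(330,217),(252,258)],[(203,231),(193,267)],[(198,238),(194,272)]):
    q=lambda p:np.array(p)/[7,8]+o-.43
    a=onz(*ray(c,*q(f)),.0746);b=onz(*ray(c,*q(n)),.072);print('foot',a.round(4),'nut',b.round(4),'need',(b-a)[:2].round(4))
to([.580,.126,.183])"
```

```text
foot [0.5822 0.1266 0.0746] nut [0.5821 0.1257 0.072 ] need [-0.0001 -0.0009]
foot [0.5804 0.1262 0.0746] nut [0.5802 0.1255 0.072 ] need [-0.0002 -0.0007]
pos [0.581  0.1258 0.1494] az 9.72 tilt y [ 2.5e-03  1.0e-04 -1.0e+00] shift [ -0.9 -33.6   0.4]
```

```bash
python3 -m inch '[{"ax":0,"ay":0,"az":0,"x":-0.2,"y":4,"z":-0.4,"hand":1},{"ax":0,"ay":0,"az":0,"x":0,"y":4,"z":0,"hand":1},{"ax":0,"ay":0,"az":0,"x":0,"y":3,"z":0,"hand":1},{"ax":0,"ay":0,"az":0,"x":0,"y":0,"z":0,"hand":1},{"ax":0,"ay":0,"az":0,"x":0,"y":0,"z":0,"hand":1}]'
python3 -m inch '[{"ax":0,"ay":0,"az":0,"x":0,"y":3,"z":0,"hand":1},{"ax":0,"ay":0,"az":0,"x":0,"y":3,"z":0,"hand":1},{"ax":0,"ay":0,"az":0,"x":0,"y":3,"z":0,"hand":1},{"ax":0,"ay":0,"az":0,"x":0,"y":0,"z":0,"hand":1},{"ax":0,"ay":0,"az":0,"x":0,"y":0,"z":0,"hand":1}]'
python3 -c "
from h import *
to([.580,.126,.183]);s=get_state();print(s['contact_force'],s['wrist_torque'],s['opening'])"
```

```text
time: 7.73
eef_pos: [0.5799, 0.1255, 0.1365]
tcp_rot: [-0.705, -0.06, 0.06, 0.705]
contact_force: [-0.1, -0.1, -0.5]
opening: 0.269
time: 8.15
eef_pos: [0.58, 0.1254, 0.1275]
tcp_rot: [0.705, 0.06, -0.06, -0.705]
contact_force: [1.0, -0.1, -1.1]
opening: 0.269
pos [0.58   0.1254 0.1275] az 9.73 tilt y [-2.e-04 -1.e-04 -1.e+00] shift [  0.1 -55.5   0.6] 
[ 0.96910905 -0.0535932  -1.11109346] [ 1.76956159e-04 -1.83349169e-01 -7.32248626e-03] 0.26928570919029166
```

```bash
python3 -m inch '[{"ax":0,"ay":0,"az":0,"x":0,"y":4,"z":0,"hand":1},{"ax":0,"ay":0,"az":0,"x":0,"y":4,"z":0,"hand":1},{"ax":0,"ay":0,"az":0,"x":0,"y":4,"z":0,"hand":1},{"ax":0,"ay":0,"az":0,"x":0,"y":0,"z":0,"hand":1},{"ax":0,"ay":0,"az":0,"x":0,"y":0,"z":0,"hand":1}]'
python3 -m inch '[{"ax":0,"ay":0,"az":0,"x":0,"y":3,"z":0,"hand":1},{"ax":0,"ay":0,"az":0,"x":0,"y":3,"z":0,"hand":1},{"ax":0,"ay":0,"az":0,"x":0,"y":3,"z":0,"hand":1},{"ax":0,"ay":0,"az":0,"x":0,"y":2,"z":0,"hand":1},{"ax":0,"ay":0,"az":0,"x":0,"y":0,"z":0,"hand":1}]'
python3 -c "
from h import *
to([.580,.126,.183]);s=get_state();print(s['contact_force'],s['wrist_torque'],s['opening'])"
```

```text
time: 8.57
eef_pos: [0.58, 0.1254, 0.1154]
tcp_rot: [0.705, 0.06, -0.06, -0.705]
contact_force: [1.1, -0.0, -1.4]
opening: 0.272
time: 8.98
eef_pos: [0.58, 0.1254, 0.1044]
tcp_rot: [0.705, 0.06, -0.06, -0.705]
contact_force: [1.6, 0.6, -2.0]
opening: 0.271
pos [0.58   0.1254 0.1044] az 9.74 tilt y [ 1.e-04 -1.e-04 -1.e+00] shift [  0.1 -78.6   0.6] 
[ 1.58130652  0.60847059 -2.01593028] [-0.00957179 -0.32363266 -0.04515749] 0.2706475464200768
```

```bash
python3 -m inch '[{"ax":0,"ay":0,"az":0,"x":0,"y":2,"z":0,"hand":1},{"ax":0,"ay":0,"az":0,"x":0,"y":2,"z":0,"hand":1},{"ax":0,"ay":0,"az":0,"x":0,"y":2,"z":0,"hand":1},{"ax":0,"ay":0,"az":0,"x":0,"y":0,"z":0,"hand":1},{"ax":0,"ay":0,"az":0,"x":0,"y":0,"z":0,"hand":1}]'
python3 -m inch '[{"ax":0,"ay":0,"az":0,"x":0,"y":1,"z":0,"hand":1},{"ax":0,"ay":0,"az":0,"x":0,"y":0,"z":0,"hand":1}]'
python3 -m inch '[{"ax":0,"ay":0,"az":0,"x":0,"y":0.7,"z":0,"hand":1},{"ax":0,"ay":0,"az":0,"x":0,"y":0,"z":0,"hand":1}]'
python3 -c "
from h import *
to([.580,.126,.183]);s=get_state();print(s['contact_force'],s['wrist_torque'],s['opening'])"
```

```text
time: 9.4
eef_pos: [0.58, 0.1255, 0.0984]
tcp_rot: [0.705, 0.06, -0.06, -0.705]
contact_force: [1.4, -0.5, -1.2]
opening: 0.266
time: 9.57
eef_pos: [0.5801, 0.1255, 0.0978]
tcp_rot: [0.705, 0.06, -0.06, -0.705]
contact_force: [0.3, -0.1, -0.2]
opening: 0.268
time: 9.73
eef_pos: [0.5801, 0.1255, 0.0972]
tcp_rot: [0.705, 0.06, -0.06, -0.705]
contact_force: [0.8, -0.9, -0.4]
opening: 0.271
pos [0.5801 0.1255 0.0972] az 9.74 tilt y [ 1.e-04 -0.e+00 -1.e+00] shift [  0.  -85.8   0.5] 
[ 0.75516208 -0.8630586  -0.4002433 ] [-0.04606943 -0.14086028  0.01147165] 0.2713825522735796
```

```bash
for i in 1; do
python3 -m inch '[{"ax":0,"ay":0,"az":0,"x":0,"y":1,"z":0,"hand":1},{"ax":0,"ay":0,"az":0,"x":0,"y":0,"z":0,"hand":1},{"ax":0,"ay":0,"az":0,"x":0,"y":0,"z":0,"hand":1}]'
python3 -m inch '[{"ax":0,"ay":0,"az":0,"x":0,"y":1,"z":0,"hand":1},{"ax":0,"ay":0,"az":0,"x":0,"y":0,"z":0,"hand":1},{"ax":0,"ay":0,"az":0,"x":0,"y":0,"z":0,"hand":1}]'
python3 -m inch '[{"ax":0,"ay":0,"az":0,"x":0,"y":1,"z":0,"hand":1},{"ax":0,"ay":0,"az":0,"x":0,"y":0,"z":0,"hand":1},{"ax":0,"ay":0,"az":0,"x":0,"y":0,"z":0,"hand":1}]'
done | grep -E "eef|contact"
```

```text
eef_pos: [0.5801, 0.1255, 0.0961]
contact_force: [0.4, 0.4, -0.0]
eef_pos: [0.5801, 0.1255, 0.095]
contact_force: [0.7, -0.1, -0.2]
eef_pos: [0.58, 0.1255, 0.094]
contact_force: [1.5, 0.1, -0.8]
```

```bash
for i in 1; do
python3 -m inch '[{"ax":0,"ay":0,"az":0,"x":0,"y":1,"z":0,"hand":1},{"ax":0,"ay":0,"az":0,"x":0,"y":0,"z":0,"hand":1},{"ax":0,"ay":0,"az":0,"x":0,"y":0,"z":0,"hand":1}]'
python3 -m inch '[{"ax":0,"ay":0,"az":0,"x":0,"y":1,"z":0,"hand":1},{"ax":0,"ay":0,"az":0,"x":0,"y":0,"z":0,"hand":1},{"ax":0,"ay":0,"az":0,"x":0,"y":0,"z":0,"hand":1}]'
done | grep -E "eef|contact"
```

```text
eef_pos: [0.5801, 0.1255, 0.0932]
contact_force: [1.2, -0.5, 1.2]
eef_pos: [0.5802, 0.1255, 0.0929]
contact_force: [-0.7, -0.6, 5.3]
```

```bash
for i in 1; do
python3 -m inch '[{"ax":0,"ay":0,"az":0,"x":0,"y":0.8,"z":0,"hand":1},{"ax":0,"ay":0,"az":0,"x":0,"y":0,"z":0,"hand":1},{"ax":0,"ay":0,"az":0,"x":0,"y":0,"z":0,"hand":1}]'
python3 -m inch '[{"ax":0,"ay":0,"az":0,"x":0,"y":0.3,"z":0,"hand":1},{"ax":0,"ay":0,"az":0,"x":0,"y":0,"z":0,"hand":1},{"ax":0,"ay":0,"az":0,"x":0,"y":0,"z":0,"hand":1},{"ax":0,"ay":0,"az":0,"x":0,"y":0,"z":0,"hand":1}]'
done | grep -E "time|eef|contact|open"
```

```text
time: 11.23
eef_pos: [0.5803, 0.1255, 0.0929]
contact_force: [-2.0, -1.1, 8.6]
opening: 0.273
time: 11.57
eef_pos: [0.5804, 0.1255, 0.0928]
contact_force: [-3.0, -1.0, 9.1]
opening: 0.268
```

```bash
for i in 1; do
python3 -m inch '[{"ax":0,"ay":0,"az":0,"x":0,"y":0.4,"z":0,"hand":1},{"ax":0,"ay":0,"az":0,"x":0,"y":0,"z":0,"hand":1},{"ax":0,"ay":0,"az":0,"x":0,"y":0,"z":0,"hand":1},{"ax":0,"ay":0,"az":0,"x":0,"y":0,"z":0,"hand":1}]'
python3 -m inch '[{"ax":0,"ay":0,"az":0,"x":0,"y":0,"z":0,"hand":-1},{"ax":0,"ay":0,"az":0,"x":0,"y":0,"z":0,"hand":-1},{"ax":0,"ay":0,"az":0,"x":0,"y":0,"z":0,"hand":-1},{"ax":0,"ay":0,"az":0,"x":0,"y":0,"z":0,"hand":-1},{"ax":0,"ay":0,"az":0,"x":0,"y":0,"z":0,"hand":-1}]'
python3 -m inch '[{"ax":0,"ay":0.09,"az":0,"x":0,"y":0,"z":0,"hand":-1},{"ax":0,"ay":0.082,"az":0,"x":0,"y":0,"z":0,"hand":-1},{"ax":0,"ay":0,"az":0,"x":0,"y":0,"z":0,"hand":-1},{"ax":0,"ay":0,"az":0,"x":0,"y":0,"z":0,"hand":-1},{"ax":0,"ay":0,"az":0,"x":0,"y":0,"z":0,"hand":-1}]'
done | grep -E "time|eef|contact|open"
python3 -c "
from h import *
to([.580,.1255,.054],-.15);s=get_state();print(s['contact_force'],s['wrist_torque'],s['qpos'])
a=read_camera('scene');b=read_camera('side');wshot('pics/w5.png')
ims=[cv2.resize(c['img'][y0:y0+100,x0:x0+70,::-1],None,fx=5,fy=5,interpolation=cv2.INTER_CUBIC) for c,(x0,y0) in zip((a,b),[(325,190),(245,228)])]
cv2.imwrite('pics/seat.png',np.hstack(ims))"
```

```text
time: 11.9
eef_pos: [0.5804, 0.1255, 0.0928]
contact_force: [-3.5, -1.4, 10.9]
opening: 0.269
time: 12.32
eef_pos: [0.5795, 0.1255, 0.0898]
contact_force: [-0.2, -1.1, 0.0]
opening: 0.952
time: 12.73
eef_pos: [0.5799, 0.1255, 0.0904]
contact_force: [-0.3, -0.2, -0.1]
opening: 1.0
pos [0.5799 0.1255 0.0904] az -0.01 tilt y [-4.e-04 -0.e+00 -1.e+00] shift [ 0.1 36.4 -0. ] ay 0.0024
[-0.26794091 -0.24162869 -0.13482161] [-0.02741128  0.0538989  -0.02114129] [4.22363716e-02 2.78706197e-01 1.88611724e+00 2.12821385e-05
 9.77193401e-01 4.24746219e-02]
```

View pics/seat.png

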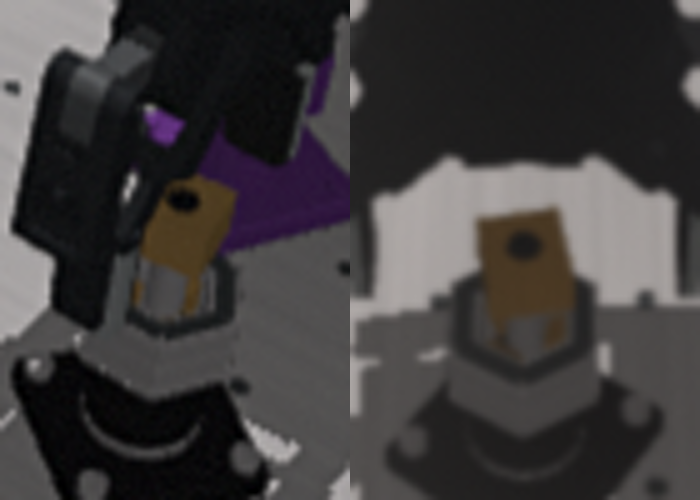

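The post stands in the collet with the fingers clear of it, head at crop (523,265) in the side view, slightly leaning at most. Next I lower the open fingers around the nut.

```bash
for i in 1; do
python3 -m inch '[{"ax":0,"ay":0,"az":0,"x":0,"y":10,"z":0,"hand":-1},{"ax":0,"ay":0,"az":0,"x":0,"y":10,"z":0,"hand":-1},{"ax":0,"ay":0,"az":0,"x":0,"y":0,"z":0,"hand":-1},{"ax":0,"ay":0,"az":0,"x":0,"y":0,"z":0,"hand":-1}]'
python3 -m inch '[{"ax":0,"ay":0,"az":0,"x":0,"y":9,"z":0,"hand":-1},{"ax":0,"ay":0,"az":0,"x":0,"y":7,"z":0,"hand":-1},{"ax":0,"ay":0,"az":0,"x":0,"y":0,"z":0,"hand":-1},{"ax":0,"ay":0,"az":0,"x":0,"y":0,"z":0,"hand":-1}]'
done | grep -E "time|eef|contact|open"
python3 -m inch '[{"ax":0,"ay":0,"az":0,"x":0,"y":0,"z":0,"hand":-0.4},{"ax":0,"ay":0,"az":0,"x":0,"y":0,"z":0,"hand":0},{"ax":0,"ay":0,"az":0,"x":0,"y":0,"z":0,"hand":0.3},{"ax":0,"ay":0,"az":0,"x":0,"y":0,"z":0,"hand":1},{"ax":0,"ay":0,"az":0,"x":0,"y":0,"z":0,"hand":1}]' 40
python3 -m inch '[{"ax":0,"ay":0,"az":0,"x":0,"y":0,"z":0,"hand":1},{"ax":0,"ay":0,"az":0,"x":0,"y":0,"z":0,"hand":1},{"ax":0,"ay":0,"az":0,"x":0,"y":0,"z":0,"hand":1}]' 
python3 -c "
from h import *
to([.580,.1255,.054],-.15)
for i in range(4): s=get_state();print(s['contact_force'],s['wrist_torque'],s['joint_efforts'][5],s['qpos'][5]);read_camera('side')"
```

```text
time: 13.22
eef_pos: [0.5788, 0.1254, 0.0689]
contact_force: [0.0, 0.1, 0.5]
opening: 1.0
time: 13.55
eef_pos: [0.5794, 0.1255, 0.0537]
contact_force: [-0.4, 0.8, -0.3]
opening: 1.004
time: 13.97
eef_pos: [0.5808, 0.1255, 0.0554]
tcp_rot: [-0.707, -0.0, -0.001, 0.707]
contact_force: [0.8, -0.1, 2.1]
opening: 0.511
time: 14.22
eef_pos: [0.5808, 0.1255, 0.0554]
tcp_rot: [-0.707, -0.0, -0.001, 0.707]
contact_force: [1.7, 1.0, 2.8]
opening: 0.507
pos [0.5808 0.1255 0.0554] az -0.12 tilt y [ 2.e-03  1.e-04 -1.e+00] shift [-0.8  1.4 -0. ] ay 0.0006
[1.68437805 1.00784155 2.78894801] [ 0.00751095 -0.33457638  0.03146374] 0.01804367231670767 0.04423181380432638
[ 0.885917   -0.69126662  2.99278358] [ 0.0184599  -0.3420694   0.01238575] 0.01904014265164733 0.044214782068488175
[1.72365813 0.24495984 3.6933436 ] [ 0.00635627 -0.32776653 -0.05249574] 0.02006121212616563 0.044179925398508166
[ 1.25792776 -0.47931401  4.1234056 ] [ 0.04363311 -0.27450975  0.05366187] 0.020909319282509387 0.04420270625944896
```

```bash
cat > pr.py <<'E'
from h import *
t=[];e=[];f=[]
for i in range(3):
    s=get_state();t.append(s['wrist_torque'][2]);e.append(s['joint_efforts'][5]);f.append(s['contact_force'])
    if i<2: read_camera('side')
T=tool();print("t",round(s['time'],2),"az",round(np.arctan2(T[1,0],T[0,0]),4),"q6",s['qpos'][5].round(4),"tz",np.round(t,3),"eff6",np.round(e,4),"F",np.mean(f,0).round(1),"op",round(s['opening'],3),T[:3,3].round(4))
E
for i in 1; do
python3 pr.py
python3 -m inch '[{"ax":0,"ay":0.05,"az":0,"x":0,"y":0,"z":0,"hand":1},{"ax":0,"ay":0.05,"az":0,"x":0,"y":0,"z":0,"hand":1},{"ax":0,"ay":0,"az":0,"x":0,"y":0,"z":0,"hand":1}]' >/dev/null; python3 pr.py
python3 -m inch '[{"ax":0,"ay":0.07,"az":0,"x":0,"y":0,"z":0,"hand":1},{"ax":0,"ay":0.08,"az":0,"x":0,"y":0,"z":0,"hand":1},{"ax":0,"ay":0,"az":0,"x":0,"y":0,"z":0,"hand":1}]' >/dev/null; python3 pr.py
python3 -m inch '[{"ax":0,"ay":0.07,"az":0,"x":0,"y":0,"z":0,"hand":1},{"ax":0,"ay":0.08,"az":0,"x":0,"y":0,"z":0,"hand":1},{"ax":0,"ay":0,"az":0,"x":0,"y":0,"z":0,"hand":1}]' >/dev/null; python3 pr.py
done
```

```text
t 14.52 az -0.002 q6 0.0442 tz [ 0.012 -0.002  0.033] eff6 [0.0218 0.0226 0.0232] F [1.7 0.  3.9] op 0.508 [0.5808 0.1255 0.0553]
t 14.87 az -0.1011 q6 0.1432 tz [-0.055 -0.076 -0.08 ] eff6 [ 0.134  -0.0049 -0.0655] F [2.1 0.2 5.2] op 0.509 [0.5807 0.1255 0.0553]
t 15.22 az -0.2511 q6 0.2932 tz [-0.052 -0.082 -0.073] eff6 [ 0.2377  0.0092 -0.0634] F [1.4 0.2 5.8] op 0.506 [0.5806 0.1255 0.0553]
t 15.57 az -0.401 q6 0.4432 tz [-0.086 -0.062 -0.111] eff6 [ 0.2385  0.0099 -0.0626] F [1.  0.2 6.2] op 0.512 [0.5805 0.1256 0.0553]
```

```bash
cat > p1.py <<'E'
from h import *
s=get_state();T=tool();print("t",round(s['time'],2),"az",round(np.arctan2(T[1,0],T[0,0]),4),"dq6",s['dq'][5].round(3),"tz",s['wrist_torque'][2].round(3),"eff6",s['joint_efforts'][5].round(4),"F",s['contact_force'].round(1))
E
for i in 1; do
python3 -m inch '[{"ax":0,"ay":0.02,"az":0,"x":0,"y":0,"z":0,"hand":1},{"ax":0,"ay":0.02,"az":0,"x":0,"y":0,"z":0,"hand":1}]' >/dev/null; python3 p1.py
python3 -m inch '[{"ax":0,"ay":0.02,"az":0,"x":0,"y":0,"z":0,"hand":1},{"ax":0,"ay":0.02,"az":0,"x":0,"y":0,"z":0,"hand":1}]' >/dev/null; python3 p1.py
python3 -m inch '[{"ax":0,"ay":0.02,"az":0,"x":0,"y":0,"z":0,"hand":1},{"ax":0,"ay":0.02,"az":0,"x":0,"y":0,"z":0,"hand":1}]' >/dev/null; python3 p1.py
python3 -m inch '[{"ax":0,"ay":0.02,"az":0,"x":0,"y":0,"z":0,"hand":1},{"ax":0,"ay":0.02,"az":0,"x":0,"y":0,"z":0,"hand":1}]' >/dev/null; python3 p1.py
done
```

```text
t 15.73 az -0.4409 dq6 0.239 tz 0.1 eff6 -0.048 F [0.7 0.9 6. ]
t 15.9 az -0.481 dq6 0.24 tz 0.125 eff6 -0.0391 F [1.7 0.2 7.1]
t 16.07 az -0.5209 dq6 0.238 tz 0.061 eff6 -0.036 F [ 0.4 -0.   7.1]
t 16.23 az -0.5609 dq6 0.238 tz 0.078 eff6 -0.0319 F [0.9 0.1 6.2]
```

```bash
for i in 1; do
python3 -m inch '[{"ax":0,"ay":0.03,"az":0,"x":0,"y":0,"z":0,"hand":1}]' >/dev/null; python3 p1.py
python3 -m inch '[{"ax":0,"ay":0.03,"az":0,"x":0,"y":0,"z":0,"hand":1}]' >/dev/null; python3 p1.py
python3 -m inch '[{"ax":0,"ay":0.03,"az":0,"x":0,"y":0,"z":0,"hand":1}]' >/dev/null; python3 p1.py
python3 -m inch '[{"ax":0,"ay":0.03,"az":0,"x":0,"y":0,"z":0,"hand":1}]' >/dev/null; python3 p1.py
python3 -m inch '[{"ax":0,"ay":0.03,"az":0,"x":0,"y":0,"z":0,"hand":1}]' >/dev/null; python3 p1.py
python3 -m inch '[{"ax":0,"ay":0.03,"az":0,"x":0,"y":0,"z":0,"hand":1}]' >/dev/null; python3 p1.py
done
```

```text
t 16.32 az -0.591 dq6 0.367 tz 0.048 eff6 -0.1309 F [1.9 0.5 5.7]
t 16.4 az -0.6214 dq6 0.357 tz 0.107 eff6 -0.0887 F [0.4 1.3 5.7]
t 16.48 az -0.6513 dq6 0.355 tz 0.06 eff6 -0.0798 F [1.3 0.2 5.8]
t 16.57 az -0.6813 dq6 0.356 tz 0.103 eff6 -0.0742 F [0.5 0.5 6.5]
t 16.65 az -0.7112 dq6 0.357 tz 0.086 eff6 -0.0684 F [0.5 2.  6.5]
t 16.73 az -0.7412 dq6 0.356 tz 0.12 eff6 -0.0623 F [0.1 1.4 6.9]
```

```bash
for i in 1; do
python3 -m inch '[{"ax":0,"ay":0.03,"az":0,"x":0,"y":0,"z":0,"hand":1}]' >/dev/null; python3 p1.py
python3 -m inch '[{"ax":0,"ay":0.03,"az":0,"x":0,"y":0,"z":0,"hand":1}]' >/dev/null; python3 p1.py
python3 -m inch '[{"ax":0,"ay":0.03,"az":0,"x":0,"y":0,"z":0,"hand":1}]' >/dev/null; python3 p1.py
python3 -m inch '[{"ax":0,"ay":0.03,"az":0,"x":0,"y":0,"z":0,"hand":1}]' >/dev/null; python3 p1.py
python3 -m inch '[{"ax":0,"ay":0.03,"az":0,"x":0,"y":0,"z":0,"hand":1}]' >/dev/null; python3 p1.py
python3 -m inch '[{"ax":0,"ay":0.03,"az":0,"x":0,"y":0,"z":0,"hand":1}]' >/dev/null; python3 p1.py
done
```

```text
t 16.82 az -0.7711 dq6 0.356 tz 0.124 eff6 -0.0558 F [0.6 1.1 6.3]
t 16.9 az -0.8011 dq6 0.357 tz 0.11 eff6 -0.0489 F [-0.1  1.9  5.9]
t 16.98 az -0.8311 dq6 0.356 tz 0.155 eff6 -0.0418 F [0.7 1.1 5.8]
t 17.07 az -0.861 dq6 0.356 tz 0.174 eff6 -0.0344 F [0.2 0.4 6.9]
t 17.15 az -0.8909 dq6 0.356 tz 0.166 eff6 -0.0267 F [-0.7  0.7  6.1]
t 17.23 az -0.921 dq6 0.356 tz 0.184 eff6 -0.0189 F [1.  1.3 7. ]
```

```bash
for i in 1; do
python3 -m inch '[{"ax":0,"ay":0.03,"az":0,"x":0,"y":0,"z":0,"hand":1}]' >/dev/null; python3 p1.py
python3 -m inch '[{"ax":0,"ay":0.03,"az":0,"x":0,"y":0,"z":0,"hand":1}]' >/dev/null; python3 p1.py
python3 -m inch '[{"ax":0,"ay":0.015,"az":0,"x":0,"y":0,"z":0,"hand":1}]' >/dev/null; python3 p1.py
python3 -m inch '[{"ax":0,"ay":0,"az":0,"x":0,"y":0,"z":0,"hand":1},{"ax":0,"ay":0,"az":0,"x":0,"y":0,"z":0,"hand":1},{"ax":0,"ay":0,"az":0,"x":0,"y":0,"z":0,"hand":1},{"ax":0,"ay":0,"az":0,"x":0,"y":0,"z":0,"hand":1}]' >/dev/null; python3 pr.py
done
```

```text
t 17.32 az -0.9508 dq6 0.355 tz 0.212 eff6 -0.0108 F [0.4 0.9 6.4]
t 17.4 az -0.9808 dq6 0.358 tz 0.163 eff6 -0.0026 F [1.2 1.2 7.3]
t 17.48 az -0.9957 dq6 0.16 tz 0.171 eff6 0.1557 F [-0.2  1.3  6.6]
t 17.92 az -0.9953 q6 1.0377 tz [ 0.021 -0.02   0.03 ] eff6 [0.0257 0.0257 0.0256] F [0.5 1.2 6.4] op 0.51 [0.5802 0.1258 0.0553]
```

Moving torque reached about 0.18 N m, so the load is about 0.10 against 0.08 drag: snug. Releasing and retreating.

```bash
for i in 1; do
python3 -m inch '[{"ax":0,"ay":0,"az":0,"x":0,"y":0,"z":0,"hand":-1},{"ax":0,"ay":0,"az":0,"x":0,"y":0,"z":0,"hand":-1},{"ax":0,"ay":0,"az":0,"x":0,"y":0,"z":0,"hand":-1},{"ax":0,"ay":0,"az":0,"x":0,"y":0,"z":0,"hand":-1},{"ax":0,"ay":0,"az":0,"x":0,"y":0,"z":0,"hand":-1}]'
python3 -m inch '[{"ax":0,"ay":0,"az":0,"x":0,"y":-10,"z":0,"hand":-1},{"ax":0,"ay":0,"az":0,"x":0,"y":-25,"z":0,"hand":-1},{"ax":0,"ay":0,"az":0,"x":0,"y":-30,"z":0,"hand":-1},{"ax":0,"ay":0,"az":0,"x":0,"y":-35,"z":0,"hand":-1},{"ax":0,"ay":0,"az":0,"x":0,"y":-30,"z":0,"hand":-1}]'
python3 -m inch '[{"ax":0,"ay":0,"az":0,"x":0,"y":-20,"z":0,"hand":-1},{"ax":0,"ay":0,"az":0,"x":0,"y":0,"z":0,"hand":-1},{"ax":0,"ay":0,"az":0,"x":0,"y":0,"z":0,"hand":-1}]'
done | grep -E "time|eef|contact|open"
python3 -c "
from h import *
a=read_camera('scene');b=read_camera('side');w=wshot('pics/w6.png')
ims=[cv2.resize(c['img'][y0:y0+100,x0:x0+70,::-1],None,fx=5,fy=5,interpolation=cv2.INTER_CUBIC) for c,(x0,y0) in zip((a,b),[(325,190),(245,228)])]
cv2.imwrite('pics/fin.png',np.hstack(ims));np.save('ab.npy',[a,b],allow_pickle=True)"
```

```text
time: 18.33
eef_pos: [0.5792, 0.1254, 0.0538]
contact_force: [0.2, 0.0, 1.2]
opening: 0.999
time: 18.75
eef_pos: [0.5801, 0.1255, 0.1873]
contact_force: [0.9, -0.2, 0.9]
opening: 1.003
time: 19.0
eef_pos: [0.5808, 0.1255, 0.2069]
contact_force: [-0.0, -0.6, -0.4]
opening: 0.998
```

View pics/fin.png

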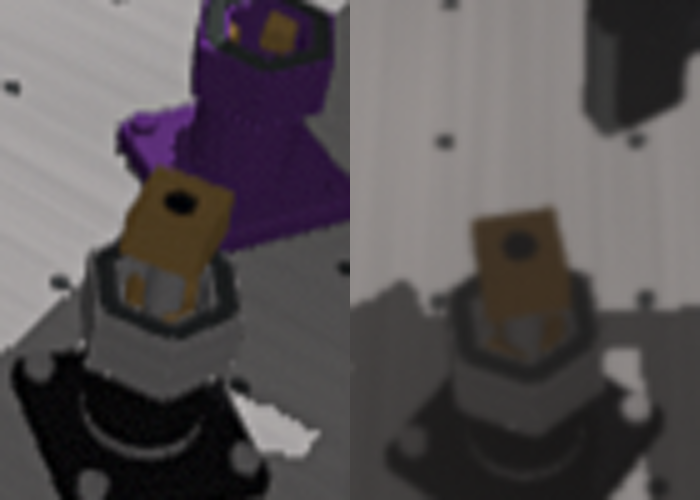

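```bash
python3 -c "
from h import *
from scipy.optimize import least_squares as ls
ab=np.load('ab.npy',allow_pickle=True);r=[]
for c,o,f,n in zip(ab,[(325,190),(245,228)],[(180,203),(169,243)],[(161,280),(175,318)]):
    q=lambda p:np.array(p)/5+o-.4
    r.append(ray(c,*q(f)));print(onz(*r[-1],.1058).round(4))
(A,a),(B,b)=r;k=np.linalg.lstsq(np.c_[a,-b],B-A,rcond=None)[0];print('tri',(A+a*k[0]).round(4),(B+b*k[1]).round(4))
c=last()
hsv=cv2.cvtColor(c['img'],cv2.COLOR_RGB2HSV);m=cv2.inRange(hsv,(12,90,60),(30,255,255));n,l,s,ce=cv2.connectedComponentsWithStats(m);k=1+s[1:,4].argmax()
x,y,w,h=s[k][:4];g=c['img'][y-30:y+h+30,x-40:x+w+40,::-1];print(x-40,y-30)
cv2.imwrite('pics/w6c.png',cv2.resize(g,None,fx=5,fy=5,interpolation=cv2.INTER_CUBIC));print(g.shape)"
```

```text
[0.5825 0.1252 0.1058]
[0.5811 0.1233 0.1058]
tri [0.5815 0.1248 0.1048] [0.5811 0.1233 0.1059]
222 151
(114, 127, 3)
```

View pics/w6c.png

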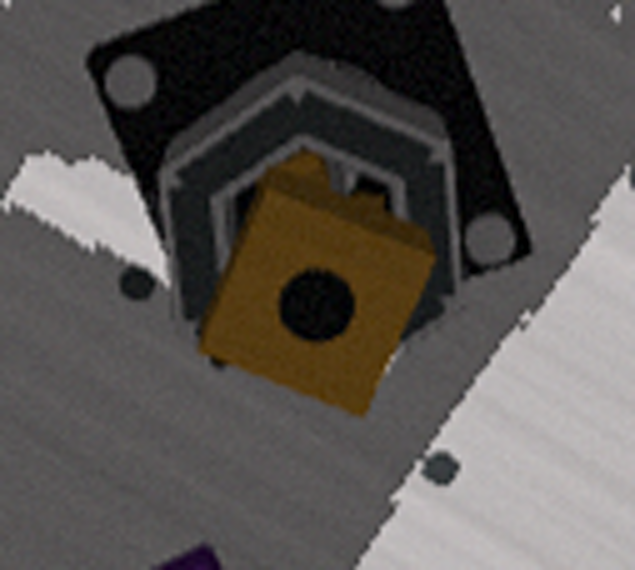

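```bash
python3 -c "
from h import *
c=last();print(c['T'][:3,3]);q=lambda p:np.array(p)/5+[222,151]-.4
print('dot',onz(*ray(c,*q((317,305))),.1058).round(4))
h=[(200,350),(362,415),(435,258),(268,183)]
print('head',np.mean([onz(*ray(c,*q(p)),.1058) for p in h],0).round(4),q((317,305)))
for p in [(300,90),(435,152),(172,178),(447,295),(183,315)]: print(onz(*ray(c,*q(p)),.072).round(4), np.linalg.norm(onz(*ray(c,*q(p)),.072)[:2]-[.580,.126]).round(4))
V=np.array([onz(*ray(c,*q(p)),.072)[:2] for p in [(300,90),(435,152),(172,178),(447,295),(183,315)]])
from scipy.optimize import least_squares
print(least_squares(lambda x:np.linalg.norm(V-x,axis=1)-.0245,[.58,.126]).x)"
```

```text
[0.63772101 0.16335367 0.33554227]
dot [0.5802 0.1255 0.1058]
head [0.5804 0.1257 0.1058] [285.  211.6]
[0.598  0.1399 0.072 ] 0.0227
[0.601  0.1181 0.072 ] 0.0225
[0.5766 0.1487 0.072 ] 0.023
[0.5837 0.1042 0.072 ] 0.0221
[0.5593 0.1361 0.072 ] 0.023
[0.57890044 0.1256531 ]
```

```bash
python3 -c "
from plant import *
print(get_state()['time']);print(sign_off())"
```

```text
19.15
the job is handed in; nothing more can be done
None
```

I took the brass-headed post from the rack, seated it in the black holder's collet and tightened the nut. The job was handed in at 19.2 s; the sign-off gives no verdict.

- **Seating:** I pressed the post down until the wrist read about 11 N. Foot height is about 19 mm, inferred from the tool height.
- **Tightening:** I turned the nut about 1.0 rad clockwise. The jaws seemed to touch at about 0.6 rad. Moving torque ended near 0.18 N m, which is about 0.10 N m of load and roughly 70 N of grip. Single readings scatter by about 0.03 N m, and the jaw force itself was not measured.
- **Last checks:**
  - The fingers are clear of everything.
  - The wrist camera puts the head dot within about 1.3 mm of the nut's axis, at the expected height.
  - The scene and side cameras disagreed with the wrist camera, suggesting an offset of 1–2 mm, or up to about 0.03 rad of lean, inside the 0.06 limit.
  - I did not look again at the spare posts or the lens; nothing suggested they were touched.
- **Mishap:** My first move command was refused for missing fields, so nothing moved.

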